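# Sort the clamping hardware into its bins

## Task

Clear the clamping hardware off the bench by kind: both clamp knobs (green and black) go into the blue bin, both corner brackets (bare metal and orange) into the red bin, and the steel bench dog into the yellow bin; each bin shows a fixed sample of its kind on its rear ledge. Leave every piece standing upright as it stands now, flat on the floor of its bin and not on top of another, and leave the mug and the tape measure where they are.

Things in the scene. Friction and masses are not known exactly. Their poses are not given: they have to be found in the camera images.
- knob_green: Green clamp knob, upright and loose on the bench, 30 mm high: steel foot 26 dia x 8, above it a round fluted plastic grip 40 dia from 8 to 28 high (flutes stand out 1.5 more, to the eye only), brass disc on top; 40 to 85 g. Origin: centre of its underside; z up; any yaw.
- knob_black: Black clamp knob, upright and loose on the bench, 30 mm high: steel foot 26 dia x 8, above it a round fluted plastic grip 40 dia from 8 to 28 high (flutes stand out 1.5 more, to the eye only), brass disc on top; 40 to 85 g. Origin: centre of its underside; z up; any yaw.
- bracket_bare: Bare aluminium corner bracket, loose, base down: base 42 (x) x 36 (y) x 6 mm, wall 6 thick and 42 high across its +x end, stepped side cheeks (outer faces y = -18, +18) 33 high (from base top) near the wall, 12 at -x. Grip it across y, at the middle or up to 5 towards +x; 60 to 130 g. Origin: centre of the underside; z up; any yaw.
- bracket_orange: Orange painted corner bracket, loose, base down: base 42 (x) x 36 (y) x 6 mm, wall 6 thick and 42 high across its +x end, stepped side cheeks (outer faces y = -18, +18) 33 high (from base top) near the wall, 12 at -x. Grip it across y, at the middle or up to 5 towards +x; 60 to 130 g. Origin: centre of the underside; z up; any yaw.
- bench_dog: Steel bench dog standing loose on its head, sizes in mm: dark round head 32 dia, 14 high at the bottom, then a bright plain shaft 19 dia up to 54 above the bench, with a black band near the top. Grip it by the shaft. 110 to 225 g. Origin: centre of the head's underside; z up; any yaw.
- bin_blue: Blue bin, open, fixed to the bench: outside 124 (x) x 158 (y) x 36 mm high, walls and floor 4 thick (inside 116 x 150). Origin: centre of its underside, at bench height; z up; x points away from the robot within 7 degrees. On its +x side a ledge 50 (x) x 100 (y) x 10 mm high carries, 87 from the origin, a fixed sample: a green clamp knob, top at 40. For both pieces of this kind.
- bin_red: Red bin, open, fixed to the bench: outside 124 (x) x 158 (y) x 36 mm high, walls and floor 4 thick (inside 116 x 150). Origin: centre of its underside, at bench height; z up; x points away from the robot within 7 degrees. On its +x side a ledge 50 (x) x 100 (y) x 10 mm high carries, 87 from the origin, a fixed sample: a bare aluminium corner bracket, top at 52. For both pieces of this kind.
- bin_yellow: Yellow bin, open, fixed to the bench: outside 124 (x) x 158 (y) x 36 mm high, walls and floor 4 thick (inside 116 x 150). Origin: centre of its underside, at bench height; z up; x points away from the robot within 7 degrees. On its +x side a ledge 50 (x) x 100 (y) x 10 mm high carries, 87 from the origin, a fixed sample: a steel bench dog, top at 64. For the bench dog.
- tape_measure: Black tape measure with a white disc on top, lying flat and loose among the hardware, 68 (x) by 62 (y) by 34 mm high, 320 g; its short steel hook sticks out 10 at -x. Origin: centre of its underside. Not to be moved.
- mug: White ceramic mug standing loose on the right of the bench, 80 mm dia, 92 high, its handle at its own +y; origin: centre of its underside. Not to be moved.

How it is judged:
By the outcome, as a careful person would: the job done as asked, in the order asked, and still so for the second after the job is handed in, with the robot touching nothing.
It also fails if it takes over 112 s, if anything falls off the work surface, if the arm or the gripper's body presses on something with over 40 N, if the wrist force passes 120 N, or if a joint passes its speed limit or range.

## Robot

A 7-joint arm with a two-finger parallel gripper is mounted at the origin on the work surface. World frame = base frame: x ahead of the robot, y to its left, z up, the work surface at z = 0. Lengths are in m, angles in rad, forces in N, time in s.
With the tool pointing down it reaches from about 0.4 to 0.875 m from the base axis. Payload 19.3 kg.
Tool frame: the origin (TCP) lies on the mounting face of the last link; the fingertips stand 173 mm ahead of it and the grasp point (between the pads) lies 155 mm ahead of it; z points along the fingers, y is the line along which they close (so a half turn about z gives the same grasp; the last joint's range is limited). The gripper opens to 85 mm and grips with 20 to 120 N. Pads are 22 mm wide; open, the fingers measure 114 mm over their backs; the gripper's body (76 mm by 85 mm) begins 54 mm behind the grasp point. The pads swing forward as they close: fully open they stand 13 mm farther back than shut.
Start: joints at [1.179, 0.521, -0.036, 1.599, 0.021, 1.021, -0.113], TCP at [0.198, -0.593, 0.405] pointing down, gripper open.
Joint ranges: [-2.91, 2.91], [-0.3, 2.13], [-1.5, 1.42], [0.17, 2.43], [-1.26, 4.41], [0.16, 1.93], [-2.52, 2.52]. Speed limits (rad/s): [1.89, 1.89, 2.39, 2.39, 3.01, 3.01, 3.01].

## Interface

Orientations are given as [roll, pitch, yaw] about the fixed x, y, z axes, in that order (R = Rz(yaw) Ry(pitch) Rx(roll)).
In Python, from workcell import bot, vision gives the robot as it stands.
- The arm moves only by the shell command python3 -m creep 'ROWS' [FORCE]. ROWS is JSON, a list that holds one entry, the list of rows, each a list of 7 numbers: the opening, from -1 (shut) to 1 (fully open), then the shift along the tool's x, y, z in cm, then the turn, a rotation vector about the tool's x, y, z in rad. In form: [[[grip, tx, ty, tz, rx, ry, rz], ...]]. A call has 1 to 12 rows; each row shifts and turns the commanded pose from where the row before left it, along the tool's axes as they then stand; what a row does not reach is not made up. A row lasts 1/8 s, in which the tool goes at most 62.5 mm and 10.7 degrees, less where a joint would pass 70% of its speed; a pose out of reach is approached as far as the arm can. A call with a gripper value outside its range is refused whole. The fingers move at their own pace and stop on an object; FORCE is the grip in N (left out, the last holds). Time passes only in rows, so rows that do not move let the fingers close. It gives the time, the measured TCP pose, the force, the opening and the grip force at its end, in the units of the state.
- bot.observe(): the state, without advancing time (a new reading comes with each control period).
- vision.grab_frame(name): name is "scene" or "top" or "wrist"; returns a dict with "image" (384x512x3 uint8, blue, green, red), "depth" (384x512 float32, m along the optical axis (not along the pixel's ray), 0 where there is no reading), "fovy" (degrees; the focal length in pixels is half the picture's height over the tangent of half this angle, whatever the lens; pixels are square), "cx", "cy" (the principal point, pixels), "cam_to_world" (4x4, takes a point from camera to world coordinates); the wrist camera has in their place "tool_from_camera" (4x4, takes a point from camera to tool coordinates, whose origin is the TCP and whose axes are the flange's). Camera axes: x right, y down, z forward; pixel columns grow to the right and rows downward; lengths in m; the calibration is good to about 2 mm. A picture is of the moment at which its call begins: read the wrist's pose just before it.
- bot.job_done(): hands the job in; it is judged then, once.
The state is a dict: "clock": time; "qpos": joint angles; "qd": joint speeds; "joint_efforts": joint torques, N m; "position": TCP position; "tool_rot": TCP orientation; "force": force on the tool from outside, world axes, zero at the start; "moment": the same for the moment, N m; "grip_width": finger opening in m; "finger_force": force on a finger pad.
Only numpy, scipy, OpenCV 4.12 (cv2) and the standard library are available. Lean on these libraries where they do the work, as an engineer would, in place of code of your own. Each camera call takes 0.05 s, during which the arm holds its last target. There are 200 camera calls.

## Working session

There is one attempt and no reset: what is moved stays moved. The work goes in short steps, Python scripts to look and compute and a shell command to move; the robot and the scene stay as the last step left them, time stands still between calls to the robot, and variables do not carry over. Pictures are saved under pics/ and viewed, at most 14 in all, crops included, and the job is handed in when it is done.

```bash
ls; mkdir -p pics
python3 - <<'E'
from workcell import bot, vision
import cv2,pickle
s=bot.observe();print(s)
for n in("scene","top"):
    f=vision.grab_frame(n);pickle.dump(f,open(n+".pkl","wb"));cv2.imwrite(f"pics/{n}0.png",f["image"]);print(n,f["fovy"],f["cx"],f["cy"],f["cam_to_world"].round(3).tolist())
E
```

```text
pics
{'clock': 0.0, 'qpos': array([ 1.1788228 ,  0.52200576, -0.03632987,  1.59993403,  0.0211749 ,
        1.02112713, -0.11276265]), 'qd': array([-1.12643584e-03,  1.14541650e-03, -8.32040623e-04,  1.05804193e-03,
        9.35911660e-05, -3.05545928e-05,  8.82870003e-04]), 'joint_efforts': array([-3.97163903e-04, -9.27116776e+01,  1.97961174e+00, -3.69925368e+01,
        1.77541684e-02,  8.30771634e-03, -3.55557188e-05]), 'position': array([ 0.19760191, -0.59281352,  0.40415723]), 'tool_rot': array([-3.14050359e+00,  5.44513042e-05,  3.21788618e-01]), 'force': array([-0.31808449, -0.08112968, -0.4170744 ]), 'moment': array([ 0.01366537, -0.0357563 ,  0.02175488]), 'finger_force': 0.0, 'grip_width': 0.08547503152338258}
scene 49.54549593964302 255.84347617691668 193.27488051663877 [[0.177, 0.842, -0.509, 1.149], [0.984, -0.145, 0.102, -0.22], [0.012, -0.519, -0.855, 1.07], [0.0, 0.0, 0.0, 1.0]]
top 52.20608913975286 252.68736514367444 199.89043851875874 [[-0.007, -0.993, 0.117, 0.43], [-1.0, 0.005, -0.019, -0.078], [0.018, -0.117, -0.993, 0.904], [0.0, 0.0, 0.0, 1.0]]
```

View pics/top0.png

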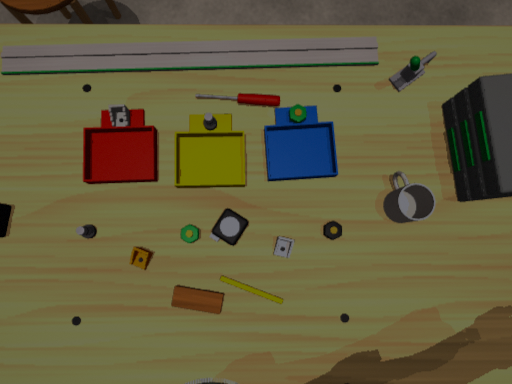

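View pics/scene0.png

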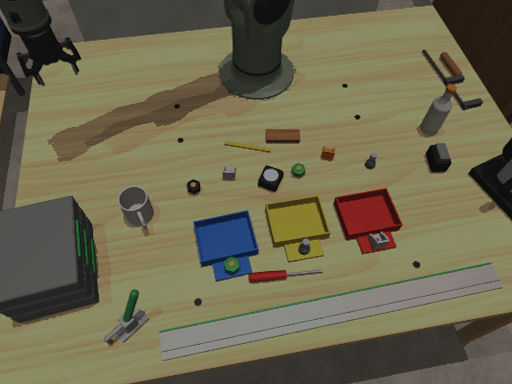

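Top view: bins red (120,155), yellow (210,158) and blue (300,151). Loose pieces are the dog (88,231), orange bracket (141,258), green knob (190,234), bare bracket (284,247) and black knob (333,230). The tape is at (230,227) and the mug at (408,203).

```bash
cat > h.py <<'E'
import numpy as np, cv2, pickle
from workcell import bot, vision
from scipy.spatial.transform import Rotation as R
def T_tool(s):
    T=np.eye(4);T[:3,:3]=R.from_euler('xyz',s["tool_rot"]).as_matrix();T[:3,3]=s["position"];return T
def grab(n):
    s=bot.observe();f=vision.grab_frame(n)
    if n=="wrist": f["cam_to_world"]=T_tool(s)@f["tool_from_camera"]
    return f
def rays(f,uv):
    h=f["image"].shape[0];F=h/2/np.tan(np.radians(f["fovy"])/2);uv=np.atleast_2d(uv).astype(float)
    return np.c_[(uv[:,0]-f["cx"])/F,(uv[:,1]-f["cy"])/F,np.ones(len(uv))]
def plane(f,uv,z):
    C=f["cam_to_world"];d=rays(f,uv)@C[:3,:3].T;o=C[:3,3]
    return o+d*((z-o[2])/d[:,2])[:,None]
def cloud(f):
    H,W=f["depth"].shape;u,v=np.meshgrid(np.arange(W),np.arange(H));uv=np.c_[u.ravel(),v.ravel()]
    p=rays(f,uv)*f["depth"].ravel()[:,None];C=f["cam_to_world"]
    return (p@C[:3,:3].T+C[:3,3]).reshape(H,W,3)
E
python3 - <<'E'
from h import *
f=pickle.load(open("top.pkl","rb"));P=cloud(f);z=P[...,2]
print("bench z",np.median(z[280:370:10,20:60]))
for n,(x,y,w,h) in dict(dog=(70,215,35,30),orange=(122,240,40,35),green=(175,218,30,32),tape=(208,205,44,42),bare=(268,230,30,34),black=(318,217,30,30),mug=(380,170,60,55)).items():
    m=np.zeros(z.shape,bool);m[y:y+h,x:x+w]=1;m&=(z>.008)&(f["depth"]>0)
    q=P[m];zt=np.percentile(q[:,2],97);t=q[q[:,2]>zt-.006]
    r=cv2.minAreaRect((q[:,:2]*1000).astype(np.float32));rt=cv2.minAreaRect((t[:,:2]*1000).astype(np.float32))
    print(n,len(q),"ztop",zt.round(3),"top mean",t[:,:2].mean(0).round(4),"all",np.round(r[0]+r[1]+(r[2],),0),"top",np.round(rt[0]+rt[1]+(rt[2],),0))
hsv=cv2.cvtColor(f["image"],cv2.COLOR_BGR2HSV)
for n,(x,y,w,h) in dict(red=(78,122,85,65),yellow=(170,128,80,65),blue=(258,118,85,66)).items():
    m=np.zeros(z.shape,bool);m[y:y+h,x:x+w]=1;m&=(z>.029)&(z<.042)&(hsv[...,1]>120)
    q=P[m];r=cv2.minAreaRect((q[:,:2]*1000).astype(np.float32));print(n,len(q),np.round(r[0]+r[1]+(r[2],),1))
c=[cv2.resize(f["image"][200:290,a:b],None,fx=7,fy=7,interpolation=cv2.INTER_CUBIC) for a,b in((120,163),(265,308))]
cv2.imwrite("pics/br.png",np.hstack(c)[:600])
E
```

```text
bench z -0.0008648793078048778
dog 203 ztop 0.055 top mean [0.4679 0.278 ] all [468. 277.  26.  29.  89.] top [468. 279.  18.  18.  58.]
orange 217 ztop 0.043 top mean [0.4215 0.1517] all [407. 158.  36.  41.  67.] top [419. 153.  36.  16.  68.]
green 273 ztop 0.03 top mean [0.4601 0.0481] all [460.  48.  40.  39.   4.] top [460.  49.  40.  38.   2.]
tape 831 ztop 0.037 top mean [ 0.475  -0.0416] all [472. -39.  62.  76.  57.] top [476. -42.  58.  64.  58.]
bare 158 ztop 0.043 top mean [ 0.4452 -0.1652] all [ 430. -162.   36.   40.   77.] top [ 442. -165.   35.   15.   77.]
black 279 ztop 0.031 top mean [ 0.4665 -0.2731] all [ 466. -273.   39.   42.   87.] top [ 467. -274.   36.   40.   88.]
mug 1411 ztop 0.092 top mean [ 0.5223 -0.4372] all [ 531. -427.  104.   80.   50.] top [ 522. -437.   79.   77.   88.]
red 578 [642.5 208.5 125.2 159.4   1.8]
yellow 522 [6.307e+02 3.800e+00 1.250e+02 1.584e+02 5.000e-01]
blue 543 [ 655.1 -203.5  137.7  158.2    3.7]
```

View pics/br.png

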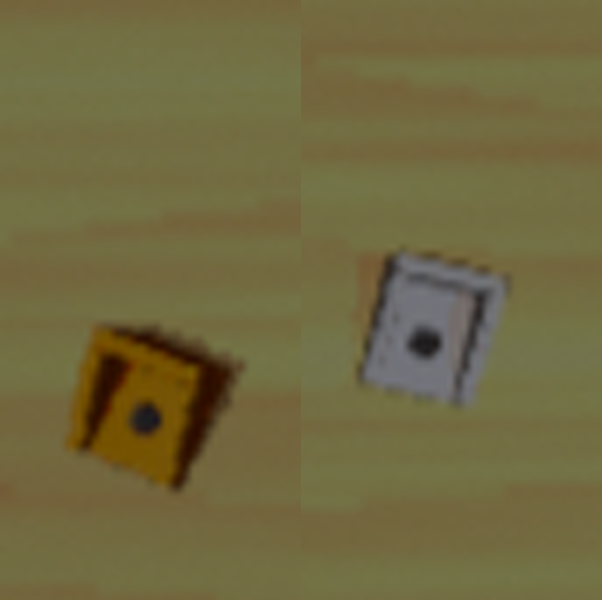

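Orange: the wall faces away from the robot and the yaw is about -22°. Bare: the same, at about -13°. All heights match the sizes given, so I'm turning the tool to yaw 90° and moving above the green knob.

```bash
python3 -m creep '[[[1,0,0,0,0,0,-0.1784],[1,0,0,0,0,0,-0.1784],[1,0,0,0,0,0,-0.1784],[1,0,0,0,0,0,-0.1784],[1,0,0,0,0,0,-0.1784],[1,0,0,0,0,0,-0.1784],[1,0,0,0,0,0,-0.1784],[1,0,0,0,0,0,0]]]' 40
python3 -m creep '[[[1,4,1.64,0,0,0,0],[1,4,1.64,0,0,0,0],[1,4,1.64,0,0,0,0],[1,4,1.64,0,0,0,0],[1,4,1.64,0,0,0,0],[1,4,1.64,0,0,0,0],[1,4,1.64,0,0,0,0],[1,4,1.64,0,0,0,0]]]'
python3 -m creep '[[[1,4,1.64,0,0,0,0],[1,4,1.64,0,0,0,0],[1,4,1.64,0,0,0,0],[1,4,1.64,0,0,0,0],[1,4,1.64,0,0,0,0],[1,4,1.64,0,0,0,0],[1,4,1.64,0,0,0,0],[1,4,1.64,0,0,0,0],[1,0,0,0,0,0,0]]]'
```

```text
clock: 1.1
position: [0.1974, -0.593, 0.4044]
tool_rot: [3.142, -0.001, 1.569]
force: [0.2, 0.3, -0.5]
grip_width: 0.085
finger_force: 0.0
clock: 2.1
position: [0.3292, -0.2716, 0.4048]
tool_rot: [3.141, 0.0, 1.565]
force: [1.1, 0.9, -0.5]
grip_width: 0.0854
finger_force: 0.0
clock: 3.22
position: [0.4607, 0.0497, 0.4046]
tool_rot: [3.142, -0.002, 1.57]
force: [-1.3, -0.3, 0.2]
grip_width: 0.0856
finger_force: 0.0
```

```bash
python3 -m creep '[[[1,0,0,4,0,0,0],[1,0,0,4,0,0,0],[1,0,0,4,0,0,0],[1,0,0,0,0,0,0]]]'
python3 - <<'E'
from h import *
f=grab("wrist");cv2.imwrite("pics/w1.png",f["image"]);P=cloud(f);z=P[...,2]
print(bot.observe()["position"])
hsv=cv2.cvtColor(f["image"],cv2.COLOR_BGR2HSV)
m=(z>.02)&(z<.034)&(f["depth"]>0)&(np.hypot(P[...,0]-.46,P[...,1]-.048)<.03)
q=P[m];print(len(q),cv2.minEnclosingCircle((q[:,:2]*1000).astype(np.float32)),np.percentile(q[:,2],95))
E
```

```text
clock: 3.72
position: [0.4594, 0.0465, 0.2831]
tool_rot: [-3.137, 0.001, 1.568]
force: [0.6, 0.6, 0.4]
grip_width: 0.0855
finger_force: 0.0
[0.45999726 0.04680733 0.28471398]
1666 ((459.86993408203125, 48.2167854309082), 21.203887939453125) 0.030722414789165195
```

View pics/w1.png

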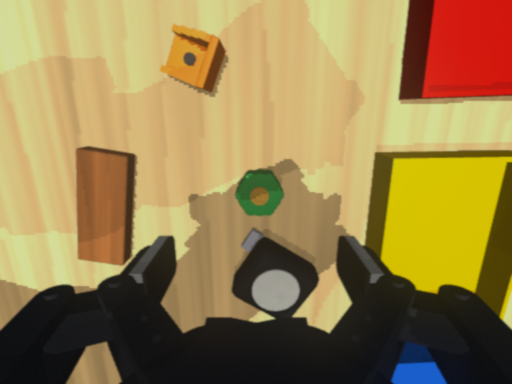

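The green knob is at (260,195), which gives (0.460, 0.048) and agrees with the top view. The tape hook is beside it at about (255,240), clear of fingers closing along x. Going down to grasp.

```bash
python3 -m creep '[[[1,0.1,0,2.7,0,0,0],[1,0,0,2.7,0,0,0],[1,0,0,2.7,0,0,0],[1,0,0,2.6,0,0,0],[1,0,0,0,0,0,0]]]'
python3 -m creep '[[[-1,0,0,0,0,0,0],[-1,0,0,0,0,0,0],[-1,0,0,0,0,0,0],[-1,0,0,0,0,0,0],[-1,0,0,0,0,0,0],[-1,0,0,0,0,0,0]]]' 40
python3 -m creep '[[[-1,0,0,-3,0,0,0],[-1,0,0,-4,0,0,0],[-1,0,0,-4,0,0,0],[-1,0,0,0,0,0,0]]]'
```

```text
clock: 4.4
position: [0.4605, 0.0479, 0.1782]
tool_rot: [-3.142, 0.001, 1.569]
force: [0.3, -0.6, 0.4]
grip_width: 0.0854
finger_force: 0.0
clock: 5.15
position: [0.4605, 0.0479, 0.1788]
tool_rot: [3.14, 0.0, 1.57]
force: [-2.9, -0.2, 18.4]
grip_width: 0.0389
finger_force: 37.9
clock: 5.65
position: [0.4608, 0.0479, 0.2904]
tool_rot: [3.137, -0.0, 1.57]
force: [0.6, -0.5, -1.6]
grip_width: 0.0385
finger_force: 40.9
```

```bash
python3 -m creep '[[[-1,-3.6,3.1,0,0,0,0],[-1,-3.6,3.1,0,0,0,0],[-1,-3.6,3.1,0,0,0,0],[-1,-3.6,3.1,0,0,0,0],[-1,-3.6,3.1,0,0,0,0],[-1,-3.6,3.1,0,0,0,0],[-1,0,0,0,0,0,0]]]'
python3 - <<'E'
from h import *
f=grab("wrist");cv2.imwrite("pics/w2.png",f["image"]);P=cloud(f);z=P[...,2]
hsv=cv2.cvtColor(f["image"],cv2.COLOR_BGR2HSV)
m=(abs(hsv[...,0].astype(int)-112)<12)&(hsv[...,1]>140)&(z>.029)&(z<.042)&(f["depth"]>0)
q=P[m];r=cv2.minAreaRect((q[:,:2]*1000).astype(np.float32));print(len(q),r, q.min(0),q.max(0))
m=(abs(hsv[...,0].astype(int)-112)<12)&(hsv[...,1]>140)&(abs(z-.004)<.003);q=P[m];print("floor",len(q),np.percentile(q,[1,50,99],axis=0).round(3).tolist())
E
```

```text
clock: 6.52
position: [0.6468, -0.1712, 0.2863]
tool_rot: [-3.141, 0.001, 1.567]
force: [-0.9, 1.4, -0.2]
grip_width: 0.0384
finger_force: 41.0
2753 ((666.1012573242188, -203.063720703125), (158.4295196533203, 157.77064514160156), 3.721198558807373) [ 0.58274189 -0.28580841  0.02901583] [ 0.74395836 -0.12194644  0.03897376]
floor 9061 [[0.589, -0.277, 0.003], [0.649, -0.169, 0.005], [0.704, -0.134, 0.006]]
```

View pics/w2.png

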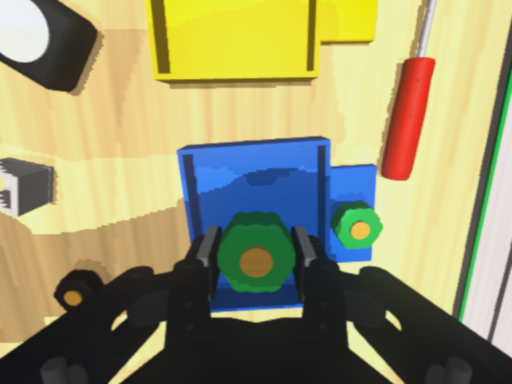

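The knob hangs at (257,250), over the blue bin. The bin centre measures (0.649, -0.203) with yaw 3.7°. Lowering.

```bash
python3 -m creep '[[[-1,0.2,0,3,0,0,0],[-1,0,0,3,0,0,0],[-1,0,0,3,0,0,0],[-1,0,0,1.2,0,0,0],[-1,0,0,0,0,0,0]]]'
python3 -m creep '[[[-1,0,0,0.2,0,0,0],[-1,0,0,0,0,0,0]]]'
```

```text
clock: 7.2
position: [0.6459, -0.1655, 0.1854]
tool_rot: [-3.141, -0.0, 1.571]
force: [0.3, 0.9, -0.3]
grip_width: 0.0384
finger_force: 41.0
clock: 7.45
position: [0.6464, -0.1661, 0.1846]
tool_rot: [3.141, 0.0, 1.57]
force: [-0.6, -0.3, -0.0]
grip_width: 0.0386
finger_force: 41.0
```

```bash
python3 -m creep '[[[-1,0,0,0.1,0,0,0],[-1,0,0,0,0,0,0]]]'
python3 -m creep '[[[-1,0,0,0.1,0,0,0],[-1,0,0,0,0,0,0]]]'
python3 -m creep '[[[0.4,0,0,0,0,0,0],[0.4,0,0,0,0,0,0],[0.4,0,0,0,0,0,0]]]'
python3 -m creep '[[[0.4,0,0,-3,0,0,0],[0.4,0,0,-4,0,0,0],[1,0,0,-4,0,0,0],[1,0,0,0,0,0,0]]]'
```

```text
clock: 7.7
position: [0.6462, -0.1661, 0.183]
tool_rot: [3.141, 0.0, 1.57]
force: [0.2, -0.6, 2.2]
grip_width: 0.0387
finger_force: 41.2
clock: 7.95
position: [0.6463, -0.166, 0.1829]
tool_rot: [3.141, 0.001, 1.57]
force: [-6.1, 1.2, 17.8]
grip_width: 0.0387
finger_force: 43.0
clock: 8.32
position: [0.6461, -0.166, 0.1816]
tool_rot: [-3.141, -0.0, 1.571]
force: [-0.1, -1.0, -0.0]
grip_width: 0.0598
finger_force: 0.0
clock: 8.82
position: [0.6469, -0.1661, 0.2947]
tool_rot: [3.137, 0.001, 1.57]
force: [0.2, -0.1, -0.6]
grip_width: 0.0856
finger_force: 0.0
```

```bash
python3 -m creep '[[[1,-2.14,-3.6,0,0,0,0],[1,-2.14,-3.6,0,0,0,0],[1,-2.14,-3.6,0,0,0,0],[1,-2.14,-3.6,0,0,0,0],[1,-2.14,-3.6,0,0,0,0],[1,0,0,0,0,0,0]]]'
python3 -m creep '[[[1,0,0,3,0,0,0],[1,0,0,3,0,0,0],[1,0,0,3,0,0,0],[1,0,0,2.2,0,0,0],[1,0,0,0,0,0,0]]]'
python3 -m creep '[[[-1,0,0,0,0,0,0],[-1,0,0,0,0,0,0],[-1,0,0,0,0,0,0],[-1,0,0,0,0,0,0],[-1,0,0,0,0,0,0],[-1,0,0,0,0,0,0]]]' 40
```

```text
clock: 9.57
position: [0.4637, -0.2749, 0.291]
tool_rot: [-3.139, 0.0, 1.567]
force: [0.8, 0.9, 0.7]
grip_width: 0.0853
finger_force: 0.0
clock: 10.2
position: [0.4662, -0.272, 0.1782]
tool_rot: [-3.139, -0.002, 1.572]
force: [0.2, 0.3, -0.1]
grip_width: 0.0854
finger_force: 0.0
clock: 10.95
position: [0.4663, -0.2731, 0.1806]
tool_rot: [3.141, 0.001, 1.57]
force: [-1.9, 1.1, 9.7]
grip_width: 0.0389
finger_force: 39.0
```

```bash
python3 -m creep '[[[-1,0,0,-3,0,0,0],[-1,0,0,-4,0,0,0],[-1,0,0,-4,0,0,0],[-1,0.64,3.6,0,0,0,0],[-1,0.64,3.6,0,0,0,0],[-1,0.64,3.6,0,0,0,0],[-1,0.64,3.6,0,0,0,0],[-1,0.64,3.6,0,0,0,0],[-1,0,0,0,0,0,0]]]'
python3 -m creep '[[[-1,0,0,3,0,0,0],[-1,0,0,3,0,0,0],[-1,0,0,3,0,0,0],[-1,0,0,1.4,0,0,0],[-1,0,0,0,0,0,0]]]'
```

```text
clock: 12.08
position: [0.6478, -0.2396, 0.2898]
tool_rot: [3.14, -0.001, 1.572]
force: [-0.5, 0.1, -0.1]
grip_width: 0.0383
finger_force: 40.8
clock: 12.7
position: [0.6458, -0.2413, 0.1857]
tool_rot: [-3.141, -0.0, 1.57]
force: [0.1, 0.2, 0.2]
grip_width: 0.0384
finger_force: 42.2
```

```bash
python3 -m creep '[[[-1,0,0,0.1,0,0,0],[-1,0,0,0,0,0,0]]]'
python3 -m creep '[[[-1,0,0,0.1,0,0,0],[-1,0,0,0,0,0,0]]]'
```

```text
clock: 12.95
position: [0.6462, -0.2412, 0.1853]
tool_rot: [3.141, 0.0, 1.57]
force: [-0.2, 0.3, -0.5]
grip_width: 0.0384
finger_force: 42.2
clock: 13.2
position: [0.6462, -0.2411, 0.1839]
tool_rot: [3.141, 0.0, 1.571]
force: [0.2, -0.9, 0.9]
grip_width: 0.0386
finger_force: 42.2
```

```bash
python3 -m creep '[[[0.4,0,0,0,0,0,0],[0.4,0,0,0,0,0,0],[0.4,0,0,0,0,0,0],[0.4,0,0,-3,0,0,0],[0.4,0,0,-4,0,0,0],[1,0,0,-4,0,0,0]]]'
python3 -m creep '[[[1,1.31,-3.56,0,0,0,0],[1,1.31,-3.56,0,0,0,0],[1,1.31,-3.56,0,0,0,0],[1,1.31,-3.56,0,0,0,0],[1,1.31,-3.56,0,0,0,0],[1,1.31,-3.56,0,0,0,0]]]'
python3 -m creep '[[[1,0,0,0,0,0,-0.168],[1,0,0,0,0,0,-0.168],[1,0,0,0,0,0,-0.168],[1,0,0,0,0,0,-0.168],[1,0,0,0,0,0,-0.168],[1,0,0,0,0,0,-0.168],[1,0,0,0,0,0,-0.168],[1,0,0,0,0,0,-0.168],[1,0,0,0,0,0,0]]]'
python3 - <<'E'
from h import *
f=grab("wrist");P=cloud(f);z=P[...,2];print(bot.observe()["position"])
m=(f["depth"]>0)&(z>.009)&(z<.05)&(np.hypot(P[...,0]-.43,P[...,1]+.162)<.035)
for k in(m,m&(z>.0385)):
    q=P[k];print(len(q),q[:,2].max(),cv2.minAreaRect((q[:,:2]*1000).astype(np.float32)))
t=grab("top");cv2.imwrite("pics/mix.png",np.hstack([cv2.resize(f["image"],(400,300)),cv2.resize(t["image"][90:340,60:360],(400,300))]))
E
```

```text
clock: 13.95
position: [0.646, -0.241, 0.2948]
tool_rot: [-3.141, -0.0, 1.571]
force: [-0.6, -0.2, 0.6]
grip_width: 0.076
finger_force: 0.0
clock: 14.7
position: [0.4314, -0.162, 0.2938]
tool_rot: [3.141, 0.0, 1.571]
force: [0.4, -0.3, -0.1]
grip_width: 0.0856
finger_force: 0.0
clock: 15.82
position: [0.4325, -0.1625, 0.2936]
tool_rot: [3.141, -0.0, 2.913]
force: [-0.4, 0.3, 0.2]
grip_width: 0.0853
finger_force: 0.0
[ 0.43251459 -0.16253876  0.29368115]
1206 0.04411789888549525 ((428.8174743652344, -163.0443572998047), (36.00669860839844, 41.17338943481445), 76.47254180908203)
428 0.04411789888549525 ((441.17425537109375, -165.88482666015625), (35.694358825683594, 15.963260650634766), 76.22392272949219)
```

View pics/mix.png

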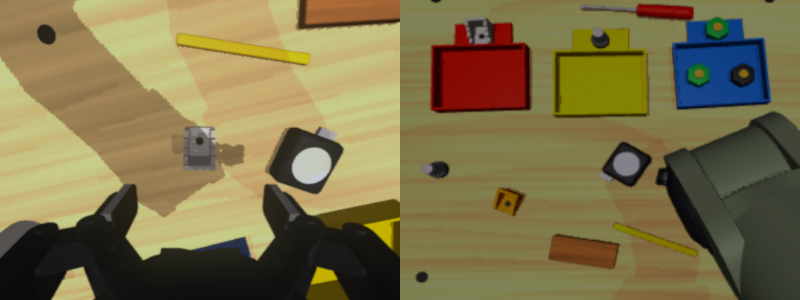

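Both knobs stand in the blue bin, at (698,75) and (742,75) in the right half. The bracket measures (0.429, -0.163) with yaw -13.5° and the tool is aligned with it. The tape is close on the right, so I'm descending partly closed.

```bash
python3 -m creep '[[[0.4,0,0,1.5,0,0,0],[0.4,0,0,3,0,0,0],[0.4,0,0,3,0,0,0],[0.4,0,0,3,0,0,0],[0.4,0,0,0.8,0,0,0],[0.4,0,0,0,0,0,0]]]'
python3 -m creep '[[[-1,0,0,0,0,0,0],[-1,0,0,0,0,0,0],[-1,0,0,0,0,0,0],[-1,0,0,0,0,0,0],[-1,0,0,0,0,0,0]]]' 45
python3 -m creep '[[[-1,0,0,-3,0,0,0],[-1,0,0,-4,0,0,0],[-1,0,0,-4,0,0,0],[-1,0,0,0,0,0,0]]]'
```

```text
clock: 16.68
position: [0.4326, -0.162, 0.1806]
tool_rot: [3.141, -0.001, 2.915]
force: [-0.8, -0.2, -0.3]
grip_width: 0.0596
finger_force: 0.0
clock: 17.3
position: [0.4328, -0.1625, 0.1816]
tool_rot: [-3.141, 0.002, 2.914]
force: [-0.8, 0.5, 6.9]
grip_width: 0.0353
finger_force: 44.6
clock: 17.8
position: [0.433, -0.1627, 0.2934]
tool_rot: [-3.14, 0.004, 2.913]
force: [0.3, 0.3, -1.1]
grip_width: 0.0352
finger_force: 45.5
```

```bash
python3 -m creep '[[[-1,0,0,0,0,0,0.168],[-1,0,0,0,0,0,0.168],[-1,0,0,0,0,0,0.168],[-1,0,0,0,0,0,0.168],[-1,0,0,0,0,0,0.168],[-1,0,0,0,0,0,0.168],[-1,0,0,0,0,0,0.168],[-1,0,0,0,0,0,0.168],[-1,0,0,0,0,0,0]]]'
python3 -m creep '[[[-1,3.67,2.33,0,0,0,0],[-1,3.67,2.33,0,0,0,0],[-1,3.67,2.33,0,0,0,0],[-1,3.67,2.33,0,0,0,0],[-1,3.67,2.33,0,0,0,0],[-1,3.67,2.33,0,0,0,0],[-1,3.67,2.33,0,0,0,0],[-1,3.67,2.33,0,0,0,0],[-1,3.67,2.33,0,0,0,0],[-1,0,0,0,0,0,0]]]'
python3 - <<'E'
from h import *
f=grab("wrist");cv2.imwrite("pics/w3.png",f["image"]);P=cloud(f);z=P[...,2]
hsv=cv2.cvtColor(f["image"],cv2.COLOR_BGR2HSV);h=hsv[...,0].astype(int)
red=((h<6)|(h>174))&(hsv[...,1]>140)&(f["depth"]>0)&(np.hypot(P[...,0]-.64,P[...,1]-.21)<.13)
for lo,hi in((.03,.04),(.0,.009)):
    q=P[red&(z>lo)&(z<hi)&(P[...,0]<.71)];print(len(q),cv2.minAreaRect((q[:,:2]*1000).astype(np.float32)),np.percentile(q,[1,50,99],axis=0).round(3).tolist())
E
```

```text
clock: 18.92
position: [0.4324, -0.1623, 0.2905]
tool_rot: [-3.141, 0.001, 1.572]
force: [0.4, 0.4, -0.7]
grip_width: 0.0353
finger_force: 45.5
clock: 20.18
position: [0.6426, 0.1709, 0.29]
tool_rot: [-3.141, -0.002, 1.578]
force: [0.4, -0.6, -0.5]
grip_width: 0.0356
finger_force: 45.5
3185 ((641.7705688476562, 208.29681396484375), (123.28559112548828, 157.04605102539062), 1.673646330833435) [[0.579, 0.133, 0.03], [0.658, 0.245, 0.036], [0.704, 0.287, 0.038]]
18629 ((641.2387084960938, 207.84283447265625), (116.85311126708984, 150.87789916992188), 1.7417205572128296) [[0.583, 0.136, 0.003], [0.642, 0.224, 0.004], [0.699, 0.283, 0.007]]
```

View pics/w3.png

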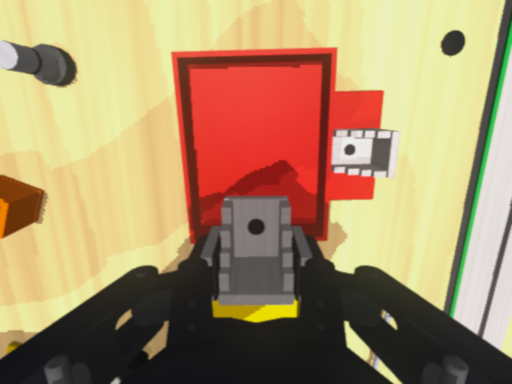

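The bracket hangs level at (257,250), over the right half of the red bin, whose centre is (0.6415, 0.208). Lowering.

```bash
python3 -m creep '[[[-1,0,0,3,0,0,0],[-1,0,0,3,0,0,0],[-1,0,0,3,0,0,0],[-1,0,0,1.4,0,0,0],[-1,0,0,0,0,0,0]]]'
python3 -m creep '[[[-1,0,0,0.1,0,0,0],[-1,0,0,0,0,0,0]]]'
python3 -m creep '[[[-1,0,0,0.1,0,0,0],[-1,0,0,0,0,0,0]]]'
```

```text
clock: 20.85
position: [0.6422, 0.1671, 0.1863]
tool_rot: [-3.141, 0.0, 1.571]
force: [0.0, 0.6, 0.3]
grip_width: 0.0353
finger_force: 47.4
clock: 21.1
position: [0.6425, 0.1676, 0.1862]
tool_rot: [3.141, -0.0, 1.571]
force: [-0.1, -0.8, -1.4]
grip_width: 0.0354
finger_force: 47.4
clock: 21.35
position: [0.6423, 0.1679, 0.1848]
tool_rot: [3.142, -0.0, 1.571]
force: [-0.4, -0.0, -0.5]
grip_width: 0.0349
finger_force: 47.4
```

```bash
python3 -m creep '[[[-1,0,0,0.1,0,0,0],[-1,0,0,0,0,0,0]]]'
python3 -m creep '[[[0.4,0,0,0,0,0,0],[0.4,0,0,0,0,0,0],[0.4,0,0,0,0,0,0],[0.4,0,0,-3,0,0,0],[0.4,0,0,-4,0,0,0],[0.4,0,0,-4,0,0,0]]]'
python3 -m creep '[[[1,-0.18,-3.88,0,0,0,0],[1,-0.18,-3.88,0,0,0,0],[1,-0.18,-3.88,0,0,0,0],[1,-0.18,-3.88,0,0,0,0],[1,-0.18,-3.88,0,0,0,0],[1,-0.18,-3.88,0,0,0,0]]]'
python3 -m creep '[[[1,0,0,0,0,0,-0.1695],[1,0,0,0,0,0,-0.1695],[1,0,0,0,0,0,-0.1695],[1,0,0,0,0,0,-0.1695],[1,0,0,0,0,0,-0.1695],[1,0,0,0,0,0,-0.1695],[1,0,0,0,0,0,-0.1695],[1,0,0,0,0,0,0]]]'
python3 - <<'E'
from h import *
f=grab("wrist");P=cloud(f);z=P[...,2];print(bot.observe()["position"])
m=(f["depth"]>0)&(z>.009)&(z<.05)&(np.hypot(P[...,0]-.407,P[...,1]-.158)<.035)
for k in(m,m&(z>.0385)):
    q=P[k];print(len(q),q[:,2].max(),cv2.minAreaRect((q[:,:2]*1000).astype(np.float32)))
t=grab("top");cv2.imwrite("pics/mix2.png",np.hstack([cv2.resize(f["image"],(400,300)),cv2.resize(t["image"][90:340,60:360],(400,300))]))
E
```

```text
clock: 21.6
position: [0.6424, 0.1679, 0.1845]
tool_rot: [3.141, 0.0, 1.571]
force: [-4.8, -1.8, 11.7]
grip_width: 0.0353
finger_force: 48.9
clock: 22.35
position: [0.6422, 0.1679, 0.2947]
tool_rot: [-3.141, 0.0, 1.571]
force: [1.0, -0.8, -0.2]
grip_width: 0.0596
finger_force: 0.0
clock: 23.1
position: [0.4083, 0.157, 0.2938]
tool_rot: [3.141, -0.0, 1.571]
force: [0.1, 1.3, -0.0]
grip_width: 0.0856
finger_force: 0.0
clock: 24.1
position: [0.4096, 0.157, 0.2936]
tool_rot: [3.141, -0.0, 2.756]
force: [-0.8, 0.0, -0.4]
grip_width: 0.0855
finger_force: 0.0
[0.40958124 0.15701005 0.29365698]
1186 0.043912304792302154 ((406.0667724609375, 157.5486602783203), (35.946266174316406, 40.50304412841797), 67.36457061767578)
411 0.043912304792302154 ((417.9631042480469, 152.6165313720703), (35.11674499511719, 14.913637161254883), 66.3171615600586)
```

View pics/mix2.png

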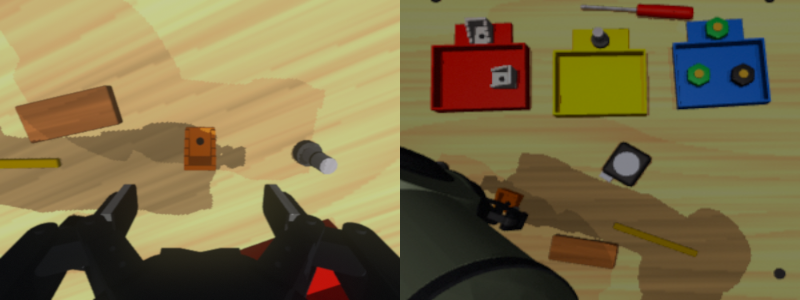

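The bare bracket stands in the red bin at (503,77) in the right half. The orange bracket is centred under the tool at (0.406, 0.1575) with yaw -22.6°. Grasping it.

```bash
python3 -m creep '[[[0.4,0,0,1.5,0,0,0],[0.4,0,0,3,0,0,0],[0.4,0,0,3,0,0,0],[0.4,0,0,3,0,0,0],[0.4,0,0,0.8,0,0,0],[0.4,0,0,0,0,0,0]]]'
python3 -m creep '[[[-1,0,0,0,0,0,0],[-1,0,0,0,0,0,0],[-1,0,0,0,0,0,0],[-1,0,0,0,0,0,0],[-1,0,0,0,0,0,0]]]' 45
python3 -m creep '[[[-1,0,0,-3,0,0,0],[-1,0,0,-4,0,0,0],[-1,0,0,-4,0,0,0],[-1,0,0,0,0,0,0.1695],[-1,0,0,0,0,0,0.1695],[-1,0,0,0,0,0,0.1695],[-1,0,0,0,0,0,0.1695],[-1,0,0,0,0,0,0.1695],[-1,0,0,0,0,0,0.1695],[-1,0,0,0,0,0,0.1695],[-1,0,0,0,0,0,0]]]'
```

```text
clock: 24.95
position: [0.4093, 0.1574, 0.1806]
tool_rot: [-3.141, -0.001, 2.757]
force: [0.2, -0.3, 0.4]
grip_width: 0.0597
finger_force: 0.0
clock: 25.58
position: [0.4098, 0.1572, 0.1816]
tool_rot: [3.141, 0.001, 2.757]
force: [-1.3, 0.3, 6.8]
grip_width: 0.0352
finger_force: 44.4
clock: 26.95
position: [0.4095, 0.1572, 0.2913]
tool_rot: [3.141, 0.0, 1.571]
force: [-0.2, 0.3, -1.6]
grip_width: 0.0353
finger_force: 45.8
```

```bash
python3 -m creep '[[[-1,1.43,3.88,0,0,0,0],[-1,1.43,3.88,0,0,0,0],[-1,1.43,3.88,0,0,0,0],[-1,1.43,3.88,0,0,0,0],[-1,1.43,3.88,0,0,0,0],[-1,1.43,3.88,0,0,0,0],[-1,0,0,0,0,0,0]]]'
python3 -m creep '[[[-1,0,0,3,0,0,0],[-1,0,0,3,0,0,0],[-1,0,0,3,0,0,0],[-1,0,0,1.5,0,0,0],[-1,0,0,0,0,0,0]]]'
python3 -m creep '[[[-1,0,0,0.1,0,0,0],[-1,0,0,0,0,0,0]]]'
```

```text
clock: 27.82
position: [0.6438, 0.2431, 0.2903]
tool_rot: [3.142, -0.001, 1.574]
force: [-1.5, 0.5, -0.8]
grip_width: 0.0355
finger_force: 45.8
clock: 28.45
position: [0.642, 0.2428, 0.1857]
tool_rot: [-3.141, -0.0, 1.573]
force: [0.5, -0.0, -0.6]
grip_width: 0.0351
finger_force: 48.5
clock: 28.7
position: [0.6424, 0.2428, 0.1852]
tool_rot: [3.141, -0.0, 1.571]
force: [0.3, -0.2, -1.0]
grip_width: 0.0354
finger_force: 48.5
```

```bash
python3 -m creep '[[[-1,0,0,0.1,0,0,0],[-1,0,0,0,0,0,0]]]'
python3 -m creep '[[[0.4,0,0,0,0,0,0],[0.4,0,0,0,0,0,0],[0.4,0,0,0,0,0,0],[0.4,0,0,-3,0,0,0],[0.4,0,0,-4,0,0,0],[0.4,0,0,-4,0,0,0]]]'
python3 -m creep '[[[1,0.7,-3.5,0,0,0,0],[1,0.7,-3.5,0,0,0,0],[1,0.7,-3.5,0,0,0,0],[1,0.7,-3.5,0,0,0,0],[1,0.7,-3.5,0,0,0,0],[1,0,0,0,0,0,0]]]'
python3 - <<'E'
from h import *
f=grab("wrist");P=cloud(f);z=P[...,2];print(bot.observe()["position"])
m=(f["depth"]>0)&(z>.05)&(z<.06)&(np.hypot(P[...,0]-.468,P[...,1]-.278)<.03)
q=P[m];print(len(q),q[:,2].max(),cv2.minEnclosingCircle((q[:,:2]*1000).astype(np.float32)))
t=grab("top");cv2.imwrite("pics/mix3.png",np.hstack([cv2.resize(f["image"],(400,300)),cv2.resize(t["image"][90:340,60:360],(400,300))]))
E
```

```text
clock: 28.95
position: [0.6424, 0.2429, 0.184]
tool_rot: [3.141, -0.0, 1.571]
force: [-0.7, -1.0, 3.8]
grip_width: 0.0353
finger_force: 48.8
clock: 29.7
position: [0.6422, 0.2428, 0.2948]
tool_rot: [-3.141, -0.0, 1.571]
force: [0.3, 0.1, 0.6]
grip_width: 0.0602
finger_force: 0.0
clock: 30.45
position: [0.4655, 0.2787, 0.2941]
tool_rot: [-3.141, 0.0, 1.574]
force: [0.7, 0.1, -0.6]
grip_width: 0.0853
finger_force: 0.0
[0.4669514  0.27824892 0.2940678 ]
411 0.05613633036332305 ((467.107666015625, 279.0597229003906), 9.454014778137207)
```

View pics/mix3.png

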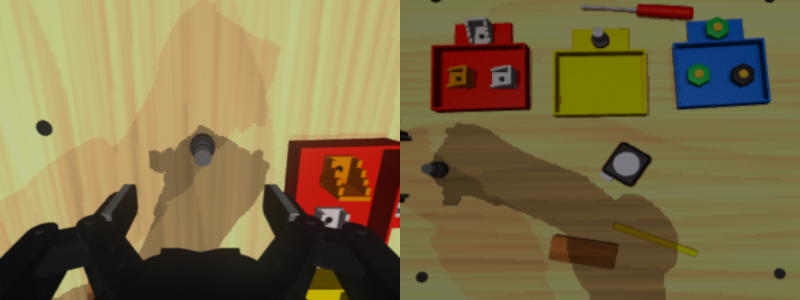

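Both brackets stand in the red bin, at (458,77) and (503,77) in the right half. The dog is at (0.467, 0.279), right under the tool.

```bash
python3 -m creep '[[[1,0.1,0,2,0,0,0],[1,0,0,3,0,0,0],[1,0,0,3,0,0,0],[1,0,0,1.8,0,0,0],[1,0,0,0,0,0,0]]]'
python3 -m creep '[[[-1,0,0,0,0,0,0],[-1,0,0,0,0,0,0],[-1,0,0,0,0,0,0],[-1,0,0,0,0,0,0],[-1,0,0,0,0,0,0],[-1,0,0,0,0,0,0],[-1,0,0,0,0,0,0],[-1,0,0,0,0,0,0]]]' 50
python3 -m creep '[[[-1,0,0,-3,0,0,0],[-1,0,0,-4,0,0,0],[-1,0,0,-4,0,0,0],[-1,0,0,0,0,0,0]]]'
```

```text
clock: 31.18
position: [0.4672, 0.2787, 0.1944]
tool_rot: [-3.14, 0.001, 1.57]
force: [-0.0, -0.6, 0.6]
grip_width: 0.0853
finger_force: 0.0
clock: 32.17
position: [0.4675, 0.279, 0.1962]
tool_rot: [3.141, -0.0, 1.57]
force: [-0.4, -0.9, 6.8]
grip_width: 0.0174
finger_force: 48.6
clock: 32.67
position: [0.4679, 0.2792, 0.3083]
tool_rot: [3.138, -0.002, 1.57]
force: [0.0, -0.6, -1.5]
grip_width: 0.018
finger_force: 49.1
```

```bash
python3 -m creep '[[[-1,-3.93,2.3,0,0,0,0],[-1,-3.93,2.3,0,0,0,0],[-1,-3.93,2.3,0,0,0,0],[-1,-3.93,2.3,0,0,0,0],[-1,-3.93,2.3,0,0,0,0],[-1,-3.93,2.3,0,0,0,0],[-1,-3.93,2.3,0,0,0,0],[-1,0,0,0,0,0,0]]]'
python3 -m creep '[[[-1,0,0,3,0,0,0],[-1,0,0,3,0,0,0],[-1,0,0,3,0,0,0],[-1,0,0,1.4,0,0,0],[-1,0,0,0,0,0,0]]]'
python3 -m creep '[[[-1,0,0,0.1,0,0,0],[-1,0,0,0,0,0,0]]]'
```

```text
clock: 33.67
position: [0.6291, -0.0, 0.3042]
tool_rot: [-3.14, 0.001, 1.565]
force: [-0.5, 1.5, -1.4]
grip_width: 0.0176
finger_force: 49.1
clock: 34.3
position: [0.6279, 0.0044, 0.201]
tool_rot: [-3.14, -0.0, 1.571]
force: [-1.2, 0.6, -0.3]
grip_width: 0.0175
finger_force: 51.7
clock: 34.55
position: [0.6284, 0.0038, 0.2013]
tool_rot: [3.141, 0.0, 1.57]
force: [0.0, 0.4, -1.4]
grip_width: 0.0179
finger_force: 51.7
```

```bash
python3 -m creep '[[[-1,0,0,0.1,0,0,0],[-1,0,0,0,0,0,0]]]'
python3 -m creep '[[[-1,0,0,0.05,0,0,0],[-1,0,0,0,0,0,0]]]'
```

```text
clock: 34.8
position: [0.6283, 0.0037, 0.1998]
tool_rot: [3.141, 0.0, 1.57]
force: [0.5, 0.1, -0.8]
grip_width: 0.0175
finger_force: 51.7
clock: 35.05
position: [0.6283, 0.0038, 0.1992]
tool_rot: [-3.142, -0.0, 1.571]
force: [0.0, -0.2, -1.5]
grip_width: 0.0174
finger_force: 51.7
```

```bash
python3 -m creep '[[[-1,0,0,0.05,0,0,0],[-1,0,0,0,0,0,0]]]'
python3 -m creep '[[[-1,0,0,0.05,0,0,0],[-1,0,0,0,0,0,0]]]'
```

```text
clock: 35.3
position: [0.6283, 0.0038, 0.1987]
tool_rot: [3.142, -0.0, 1.571]
force: [0.1, -0.4, -1.0]
grip_width: 0.0176
finger_force: 51.8
clock: 35.55
position: [0.6283, 0.0038, 0.1986]
tool_rot: [3.141, 0.0, 1.571]
force: [-3.6, 0.0, 8.8]
grip_width: 0.0177
finger_force: 52.6
```

Contact with the bin floor. Opening, rising and checking everything.

```bash
python3 -m creep '[[[0.1,0,0,0,0,0,0],[0.1,0,0,0,0,0,0],[0.1,0,0,0,0,0,0],[0.1,0,0,0,0,0,0],[0.1,0,0,-3,0,0,0],[0.1,0,0,-4,0,0,0],[0.1,0,0,-4,0,0,0],[0.1,0,0,0,0,0,0]]]'
python3 -m creep '[[[0.1,0,-4,-1,0,0,0],[0.1,0,-4,-1,0,0,0],[0.1,0,-4,-1,0,0,0],[0.1,0,-4,-1,0,0,0],[0.1,0,-3,-1,0,0,0],[0.1,0,0,0,0,0,0],[0.1,0,0,0,0,0,0]]]'
python3 - <<'E'
from h import *
t=grab("top");s=grab("scene");cv2.imwrite("pics/end.png",np.vstack([cv2.resize(t["image"][90:270,40:440],(667,300)),cv2.resize(s["image"][150:330,100:500],(667,300))]))
P=cloud(s);z=P[...,2]
for n,c,r in(("green",(.6465,-.166),.02),("black",(.646,-.241),.02),("bare",(.6425,.1715),.021),("orange",(.6425,.2465),.021),("dog",(.628,.004),.02),("tape",(.472,-.039),.05),("mug",(.522,-.437),.06)):
    m=(s["depth"]>0)&(np.hypot(P[...,0]-c[0],P[...,1]-c[1])<r);q=P[m];t_=np.percentile(q[:,2],97);k=q[q[:,2]>t_-.006];print(n,t_.round(3),k[:,:2].mean(0).round(3))
E
```

```text
clock: 36.55
position: [0.629, 0.0039, 0.3112]
tool_rot: [3.137, -0.0, 1.57]
force: [0.1, -0.5, -0.8]
grip_width: 0.0469
finger_force: 0.0
clock: 37.42
position: [0.4388, 0.0037, 0.358]
tool_rot: [3.141, -0.0, 1.57]
force: [0.2, -0.6, -0.1]
grip_width: 0.0467
finger_force: 0.0
green 0.036 [ 0.648 -0.166]
black 0.035 [ 0.647 -0.243]
bare 0.046 [0.643 0.158]
orange 0.047 [0.644 0.231]
dog 0.059 [0.63  0.002]
tape 0.582 [ 0.455 -0.036]
mug 0.093 [ 0.523 -0.438]
```

View pics/end.png

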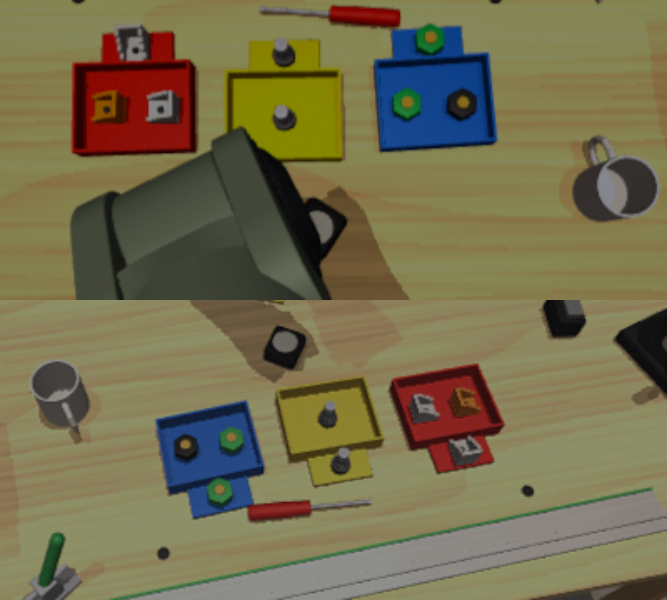

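All five pieces stand upright in their bins, with tops at 35, 36, 46, 47 and 59 mm. The mug and tape are where they were.

```bash
python3 -c "
from workcell import bot
print(bot.job_done())"
```

```text
the job is handed in; nothing more can be done
None
```

I handed the job in at about 37.5 s of the 112 s allowed: both knobs are in the blue bin, both brackets in the red and the bench dog in the yellow, all upright on their bin floors, with the mug and tape measure left where they were.

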